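# Feed a finished lens through the chute's gravity flap

## Task

Push the brass-rimmed amber lens along the chute, through the red gravity flap, and far enough into the tray that it is clear of the flap's swing; then draw the fingers back out so that the flap drops fully shut behind it. Slide the lens steadily, flat on the chute floor, without gripping, lifting or flicking it, and leave everything else on the bench where it is.

Things in the scene. Friction and masses are not known exactly. Their poses are not given: they have to be found in the camera images.
- lens_c (a point): centre (half-way up) of the amber lens in its brass rim: a flat disc 56 mm across and 12 mm thick, about 110 g, polished and slippery (friction about 0.3), lying loose on the chute floor in the wide mouth, before the flap
- chute: feed chute fixed to the bench. Origin on the bench surface directly under the flap's hinge line; x axis = feed direction (mouth towards -x, tray towards +x), z up. Floor plate 160 mm wide, from x = -175 to +155 mm, its top at z = 4 mm. Positions below named chute x, y, z are in this frame
- chute_mouth (a point): middle of the wide mouth, on the floor, at chute x = -165 mm; here the low wooden guide rails (top at z = 16 mm) are 150 mm apart
- chute_throat (a point): on the floor at chute x = -50 mm, where the rails have narrowed to 64 mm apart; from here they run parallel to x = -7 mm, just before the flap
- tray_centre (a point): middle of the open tray beyond the flap, on the floor, at chute x = +78 mm; tray 150 mm wide inside, walls up to z = 34 mm, inner face of its end wall at x = +149 mm
- hinge_line (a point): middle of the flap's hinge line, chute x = 0, z = 80 mm, line along chute y. It is carried by two brass posts at y = -77 and +77 mm, bosses 146 mm apart inside, 87 mm tall; nothing joins them across the top, so upright fingers pass between them
- flap (a joint): angle of the red U-shaped gravity flap in rad: 0 = shut (hanging on its stop), growing as its lower edge swings into the tray (chute +x) and up, to 1.45. It opens that way only and falls shut by itself; 60 g, no spring. Two side arms (y = -56 and +56 mm, 12 mm wide) carry a cross bar; between the arms 100 mm is open above the bar
- flap_bar (a point): centre of the flap's cross bar (14 mm tall, 124 wide, 4 thick); shut it is at chute x = 5, z = 15 mm. Lens, then upright fingers, push it ahead of them. It rests on the lens and cannot shut until the lens's trailing edge is past about x = +36 mm; upright fingers can go on until their front face is at about x = +57 mm
- knob: loose brass focusing knob, 38 mm wide, 31 mm tall, standing beside the chute; leave alone. Origin at the centre of its underside (of its length)
- spare: loose bare amber lens without a rim, 40 mm across, 7 mm thick, lying on the bench beside the chute; leave alone. Origin at the centre of its underside (of its length)
- hood: loose tortoiseshell viewer hood, an open box 70 x 130 x 55 mm; leave alone. Origin at the centre of its underside (of its length)
- burnisher: loose boxwood burnishing stick, 185 mm long, 16 mm thick; leave alone. Origin at the centre of its underside (of its length)
- jar: loose green glass jar with steel cap, 56 mm across, 70 mm tall; leave alone. Origin at the centre of its underside (of its length)
- driver: loose screwdriver lying on the bench; leave alone. Origin at the centre of its underside (of its length)
- vise: cast-iron bench vise with crank handle, fixed, about 120 x 110 x 130 mm, gripping a mahogany viewer frame that reaches 201 mm above the bench; origin under its centre
- lens: the same lens; origin at the centre of its underside, its z axis is the disc's axis
Things that resemble listed ones, but are neither listed nor needed, are in the scene too. Of the things shaped like the lens, the brass one is meant.

How it is judged:
By the outcome, as a careful person would: the job done as asked, in the order asked, and still so for the second after the job is handed in, with the robot touching nothing.
It also fails if it takes over 40 s, if anything falls off the work surface, if the arm or the gripper's body presses on something with over 40 N, if the wrist force passes 120 N, or if a joint passes its speed limit or range.

## Robot

A 6-joint arm with a two-finger parallel gripper is mounted at the origin on the work surface. World frame = base frame: x ahead of the robot, y to its left, z up, the work surface at z = 0. Lengths are in m, angles in degrees, forces in N, time in s.
With the tool pointing down it reaches from about 0.325 to 0.775 m from the base axis. Payload 5.5 kg.
Tool frame: the origin (TCP) lies at the very end of the fingers, on their centre line; the grasp point (between the pads) lies behind it (ctrl.hold_point_z is the z of the grasp point in the tool frame, in m); z points along the fingers, y is the line along which they close (so a half turn about z gives the same grasp; the last joint's range is limited). The gripper opens to 88 mm and grips with 3 to 60 N. Pads are 20 mm wide; open, the fingers measure 115 mm over their backs; the gripper's body (75 mm by 178 mm) begins 61 mm behind the grasp point.
Start: joints at [73.986, 5.22, 70.514, -0, 104.267, -3.249], TCP at [0.133, 0.585, 0.223] pointing down, gripper open.
Joint ranges: [-164.24, 164.24], [-49.07, 125.15], [9.68, 141.18], [-86.29, 266.29], [3.28, 154.24], [-151.56, 151.56]. Speed limits (degrees/s): [147.25, 147.25, 172.46, 180, 180, 180].

## Interface

Orientations are given as a 3x3 rotation matrix whose columns are the frame's x, y, z axes.
In Python, from plant import ctrl gives the robot as it stands. The module is installed in compiled form; this text tells all that it offers.
- The arm moves only by the tool step_arm, never from a script. Its argument "series" is a list that holds one entry, the list of rows, each a list of 7 numbers: the turn, a rotation vector about the tool's x, y, z scaled (see below), then the shift along the tool's x, y, z scaled (see below), then the opening, from 0 (shut) to 1 (fully open). In form: [[[wx, wy, wz, tx, ty, tz, jaw], ...]]. A call has exactly 10 rows; each row is the pose to reach, as a shift and turn from the pose commanded when the call began, along the tool's axes at that moment; what a row does not reach only later rows make up. The controller multiplies each number of a shift by 0.8 m and each number of a turn by 90 degrees. A row lasts 1/12 s, in which the tool goes at most 41.7 mm and 7.16 degrees, less where a joint would pass 70% of its speed; a pose out of reach is approached as far as the arm can. A call with a number of a shift or a turn outside -1 to 1 is refused whole. A call with a gripper value outside its range is refused whole. The fingers move at their own pace and stop on an object; "squeeze" is the grip in N (left out, the last holds). Time passes only in rows, so rows that repeat a pose let the fingers close, or fill a call up. It gives the time, the measured TCP pose, the force, the opening and the grip force at its end, in the units of the state.
- ctrl.sense(): the state, without advancing time (a new reading comes with each control period).
- ctrl.grab_frame(name): name is "side" or "top" or "wrist"; returns a dict with "color" (420x560x3 uint8, blue, green, red), "fov_y" (degrees; the focal length in pixels is half the picture's height over the tangent of half this angle, whatever the lens; pixels are square), "cx", "cy" (the principal point, pixels), "view" (4x4, takes a point from world to camera coordinates). Camera axes: x right, y up, looking along -z (the intrinsics and any distortion apply to the point x, -y, -z); pixel columns grow to the right and rows downward; lengths in m; the calibration is good to about 2 mm. A picture is of the moment at which its call begins. There is no depth.
- ctrl.close_job(): hands the job in; it is judged then, once.
Trained networks look in a picture, given as the dict that the camera call returned (one of the last four; its "shot" number tells which), for a name from the list of things; names that differ only in an ending like _2 or _b are one class to them, and where a whole thing is asked for, a point or a joint stands for the part that bears it (a point fixed in the world has none). Each returns a list of dicts, best first, with "conf" (0 to 1); they miss things now and then, are a little off and sometimes report something else, mostly with a low value. They report only what shows in the picture. A call takes as long as a camera call. They do not tell look-alikes from the thing itself.
- ctrl.search_frame(thing, picture): "at" ([x, y, z] in m, in world coordinates, good to about 4 mm: the middle of the surface that is visible of it).
The state is a dict: "time": time; "q": joint angles; "joint_velocities": joint speeds; "effort": joint torques, N m; "eef_pos": TCP position; "tcp_rot": TCP orientation; "contact_force": force on the tool from outside, world axes, zero at the start; "moment": the same for the moment, N m; "gripper_width": finger opening in m; "grasp_force": force on a finger pad.
Only numpy, scipy, OpenCV 4.12 (cv2) and the standard library are available. Lean on these libraries where they do the work, as an engineer would, in place of code of your own. Each camera call takes 0.05 s, during which the arm holds its last target. There are 200 camera calls.

## Working session

There is one attempt and no reset: what is moved stays moved. The work goes in short steps, Python scripts to look and compute and a tool call to move; the robot and the scene stay as the last step left them, time stands still between calls to the robot, and variables do not carry over. Pictures are saved under pics/ and viewed, at most 10 in all, crops included, and the job is handed in when it is done.

Besides the shell and the picture viewer there is one more tool, called after "Emit:" as name(argument=value, ...) on one line, values as JSON. step_arm: Moves the arm, as the interface text tells. Its arguments: {"type":"object","properties":{"series":{"type":"array","items":{"type":"array","items":{"type":"array","items":{"type":"number"}}}},"squeeze":{"type":"number"}},"required":["series"]}

```bash
mkdir -p pics
cat > h.py <<'E'
import numpy as np, cv2
from plant import ctrl
def proj(f,P):
    V=np.array(f["view"]);P=np.atleast_2d(P);c=(V@np.c_[P,np.ones(len(P))].T).T[:,:3]
    F=f["color"].shape[0]/2/np.tan(np.radians(f["fov_y"])/2)
    return np.c_[f["cx"]+F*c[:,0]/-c[:,2], f["cy"]-F*c[:,1]/-c[:,2]]
def ray(f,uv,z):
    V=np.array(f["view"]);R=V[:3,:3];t=V[:3,3];o=-R.T@t
    F=f["color"].shape[0]/2/np.tan(np.radians(f["fov_y"])/2)
    uv=np.atleast_2d(uv);d=np.c_[(uv[:,0]-f["cx"])/F,-(uv[:,1]-f["cy"])/F,-np.ones(len(uv))]@R
    return o+d*((z-o[2])/d[:,2])[:,None]
E
python3 - <<'E'
from h import *
s=ctrl.sense();print(s["time"],s["eef_pos"],np.round(s["tcp_rot"],3).tolist(),s["gripper_width"],ctrl.hold_point_z)
for n in ("top","side"):
    f=ctrl.grab_frame(n);cv2.imwrite(f"pics/{n}0.png",f["color"]);print(n,{k:v for k,v in f.items() if k not in("color","view")})
    for t in ("lens_c","flap_bar","flap","spare","chute","vise","hood","jar","knob"):
        for d in ctrl.search_frame(t,f)[:3]: print(t,np.round(d["at"],3),round(d["conf"],2),proj(f,d["at"]).round(0).tolist())
E
```

```text
0.0 [0.13249753 0.58489362 0.22150994] [[-0.975, 0.221, -0.001], [0.221, 0.975, -0.002], [0.0, -0.002, -1.0]] 0.0878931173216012 -0.0187
top {'fov_y': 44.28436253678767, 'cx': 277.3689634097344, 'cy': 217.55291459976556, 'shot': 1}
lens_c [ 0.659 -0.328  0.014] 0.8 [[394.0, 182.0]]
lens_c [ 0.577 -0.178  0.015] 0.71 [[341.0, 210.0]]
lens_c [ 0.382 -0.426  0.014] 0.7 [[433.0, 281.0]]
flap_bar [ 0.56  -0.069  0.045] 0.49 [[302.0, 213.0]]
flap [ 0.562 -0.07   0.041] 0.64 [[302.0, 213.0]]
spare [ 0.693 -0.133  0.01 ] 0.61 [[324.0, 170.0]]
chute [ 0.56  -0.067  0.004] 0.83 [[300.0, 216.0]]
chute [0.682 0.349 0.07 ] 0.2 [[148.0, 166.0]]
vise [ 0.595 -0.506  0.133] 0.58 [[474.0, 194.0]]
vise [ 0.555 -0.064  0.004] 0.23 [[299.0, 218.0]]
hood [0.616 0.509 0.039] 0.58 [[92.0, 192.0]]
jar [0.684 0.35  0.072] 0.9 [[148.0, 165.0]]
jar [ 0.56  -0.068  0.043] 0.18 [[301.0, 214.0]]
knob [0.679 0.018 0.033] 0.63 [[270.0, 172.0]]
knob [ 0.578 -0.175  0.018] 0.24 [[339.0, 209.0]]
knob [ 0.557 -0.064  0.006] 0.18 [[299.0, 217.0]]
side {'fov_y': 42.23136296784648, 'cx': 270.29881724537535, 'cy': 213.19587448549743, 'shot': 2}
lens_c [ 0.511 -0.335  0.012] 0.68 [[315.0, 296.0]]
lens_c [ 0.657 -0.323  0.011] 0.54 [[349.0, 273.0]]
lens_c [ 0.574 -0.175  0.018] 0.51 [[302.0, 252.0]]
flap_bar [ 0.557 -0.075  0.006] 0.65 [[282.0, 237.0]]
flap_bar [ 0.56  -0.069  0.02 ] 0.47 [[282.0, 233.0]]
flap [ 0.565 -0.069  0.022] 0.72 [[283.0, 232.0]]
spare [ 0.698 -0.136  0.005] 0.51 [[325.0, 232.0]]
chute [ 0.556 -0.072 -0.   ] 0.84 [[281.0, 237.0]]
vise [ 0.597 -0.529  0.121] 0.59 [[380.0, 311.0]]
vise [ 0.696 -0.139  0.003] 0.29 [[325.0, 233.0]]
vise [ 0.38  -0.429  0.014] 0.27 [[297.0, 338.0]]
hood [0.612 0.502 0.039] 0.96 [[215.0, 131.0]]
jar [0.679 0.346 0.052] 0.59 [[250.0, 145.0]]
```

View pics/top0.png

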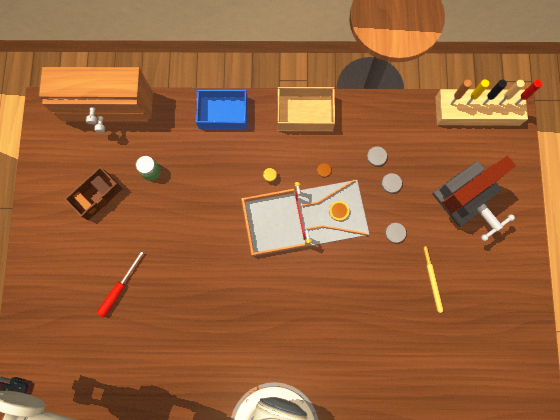

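View pics/side0.png

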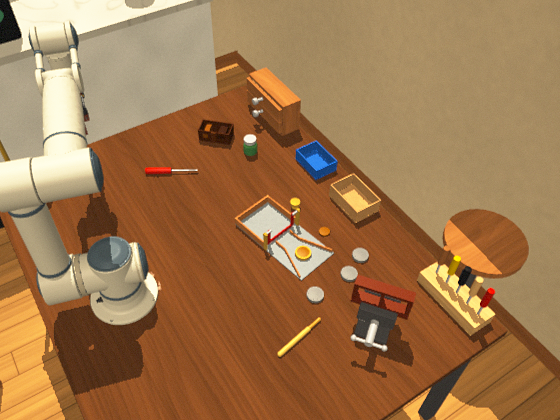

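The lens candidates in the top image are the amber disc with a brass rim at (340,211) and grey discs at (377,156), (392,183) and (396,233). There is also a bare amber disc at (324,170). The one at (340,211) fits, because it has a brass rim and lies in the chute mouth. I'll confirm it in an enlarged crop.

Run:
```python
from h import *
f=ctrl.grab_frame("top");c=f["color"][160:270,230:390];cv2.imwrite("pics/crop1.png",cv2.resize(c,None,fx=5,fy=5,interpolation=cv2.INTER_CUBIC))
```

```text
(no output)
```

View pics/crop1.png

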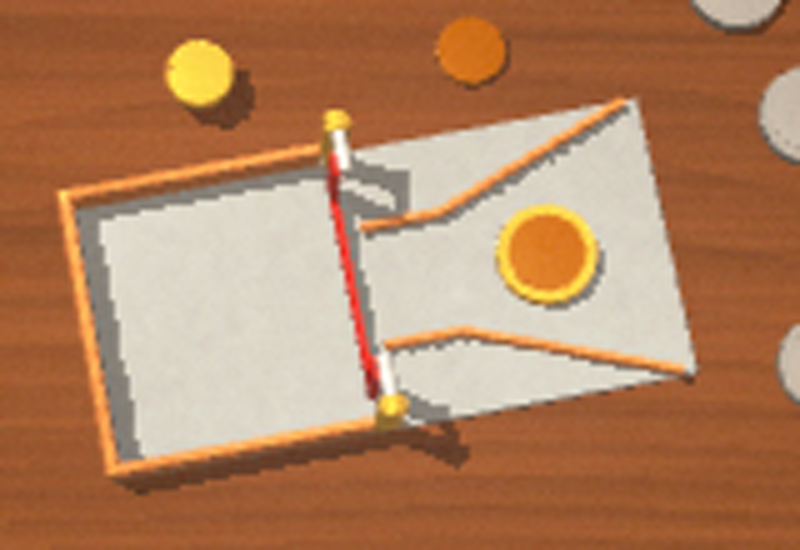

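The crop confirms it: the brass-rimmed amber lens is in the mouth at crop (547,254), which is full-image (339.4,210.8). Next I fit the chute pose from its corners and posts.

Run:
```python
from h import *
from scipy.optimize import least_squares
f=ctrl.grab_frame("top");g=ctrl.grab_frame("side")
M=np.array([[-.175,.08,.004],[-.175,-.08,.004],[.155,-.08,.034],[.155,.08,.034],[0,-.077,.087],[0,.077,.087],[-.007,-.034,.016],[-.007,.034,.016]])
px=np.array([[693,374],[636,100],[62,192],[108,475],[337,118],[393,403],[364,228],[388,345]])/5+[230-.4,160-.4]
def T(p,M):c,s=np.cos(p[2]),np.sin(p[2]);return np.c_[p[0]+c*M[:,0]-s*M[:,1],p[1]+s*M[:,0]+c*M[:,1],M[:,2]]
r=least_squares(lambda p:(proj(f,T(p,M))-px).ravel(),[.56,-.07,1.7])
p=r.x;print(p,np.degrees(p[2]));print(r.fun.reshape(-1,2).round(1).tolist())
L=ray(f,np.array([547,254])/5+[229.6,159.6],.016)[0];c,s=np.cos(p[2]),np.sin(p[2])
tc=lambda P:(np.array([[c,s],[-s,c]])@(np.array(P)[:2]-p[:2])).round(4)
print("lens",L,tc(L))
a=ctrl.search_frame("lens_c",f)+ctrl.search_frame("lens_c",g)
for d in a: print(d["conf"],d["at"],tc(d["at"]))
for d in ctrl.search_frame("spare",f)[:1]+ctrl.search_frame("knob",f)[:1]: print(tc(d["at"]))
im=g["color"].copy()
for q in proj(g,T(p,M)):cv2.circle(im,tuple(np.round(q*1).astype(int)),1,(255,0,255),-1)
cv2.imwrite("pics/side1.png",cv2.resize(im[180:290,220:380],None,fx=5,fy=5))
np.save("p.npy",p)
```

```text
[ 0.55560707 -0.07095343  1.76301627] 101.0133916497406
[[1.0, 0.1], [0.3, -0.0], [-0.7, -0.2], [-0.0, -0.0], [0.3, 0.7], [0.1, -0.0], [-0.4, -0.4], [-0.6, -0.1]]
lens [ 0.57530408 -0.17400399  0.016     ] [-0.1049  0.0004]
0.7 [0.6584, -0.3271, 0.0166] [-0.2711 -0.052 ]
0.66 [0.5773, -0.1775, 0.017] [-0.1087 -0.0009]
0.59 [0.7378, -0.2841, 0.0143] [-0.244  -0.1381]
0.57 [0.5145, -0.3297, 0.013] [-0.2461  0.0898]
0.76 [0.5099, -0.3314, 0.0139] [-0.2469  0.0946]
0.67 [0.6582, -0.3272, 0.0108] [-0.2711 -0.0518]
0.58 [0.5774, -0.1781, 0.021] [-0.1093 -0.0009]
0.58 [0.7338, -0.2861, 0.014] [-0.2452 -0.1338]
[-0.0853 -0.1242]
```

View pics/side1.png

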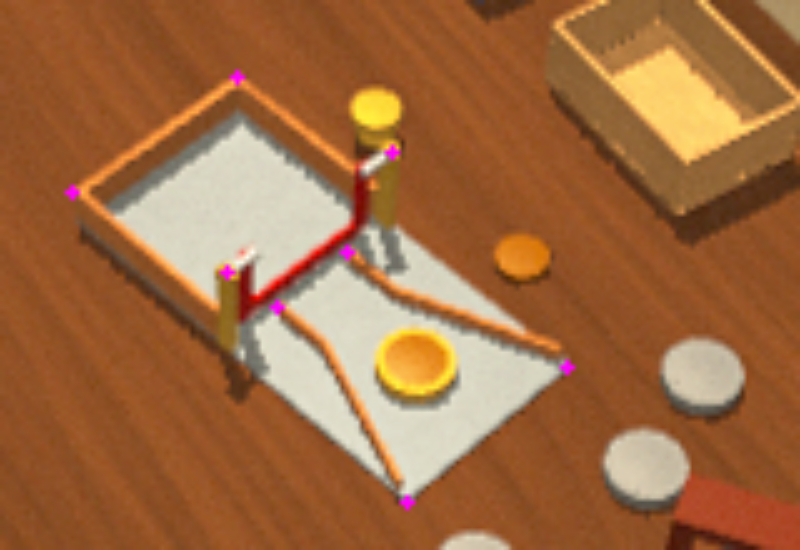

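```bash
cat >> h.py <<'E'
from scipy.spatial.transform import Rotation as Ro
def plan(*targets):  # chute x,y,z targets -> scaled numbers from the present pose
    p=np.load("p.npy");c,s=np.cos(p[2]),np.sin(p[2]);S=ctrl.sense();R=np.array(S["tcp_rot"]);e=np.array(S["eef_pos"])
    G=np.array([[-s,c,0],[c,s,0],[0,0,-1.]]).T; G=np.c_[np.array([s,-c,0])*1,np.array([c,s,0]),np.array([0,0,-1.])]
    if np.linalg.det(G)<0: G[:,0]*=-1
    d=e[:2]-p[:2];print("t",round(S["time"],2),"chute",(np.array([[c,s],[-s,c]])@d).round(4),e.round(4),"F",np.round(S["contact_force"],1))
    print("turn",(Ro.from_matrix(R.T@G).as_rotvec()/(np.pi/2)).round(4))
    for x,y,z in targets:
        P=np.array([p[0]+c*x-s*y,p[1]+s*x+c*y,z]);print((x,y,z),P.round(3),"shift",(R.T@(P-e)/.8).round(4))
E
python3 -c "
from h import *
plan((-.162,0,.22))"
```

```text
t 1.35 chute [0.7249 0.2899] [0.1326 0.5852 0.2226] F [ 0.5 -0.   0.4]
turn [-0.     -0.     -0.2642]
(-0.162, 0, 0.22) [ 0.587 -0.23   0.22 ] shift [-0.7786 -0.8684  0.0033]
```

Emit:
step_arm(series=[[[0,0,-0.026,-0.015,-0.017,0,0.5],[0,0,-0.053,-0.045,-0.05,0,0],[0,0,-0.079,-0.08,-0.089,0,0],[0,0,-0.106,-0.115,-0.128,0,0],[0,0,-0.132,-0.15,-0.167,0,0],[0,0,-0.159,-0.185,-0.206,0,0],[0,0,-0.185,-0.22,-0.245,0,0],[0,0,-0.211,-0.255,-0.284,0,0],[0,0,-0.238,-0.29,-0.323,0,0],[0,0,-0.264,-0.31,-0.347,0,0]]], squeeze=5)

```text
time: 2.18
eef_pos: [0.3142, 0.2569, 0.223]
tcp_rot: [[-0.982, -0.191, 0.001], [-0.191, 0.982, -0.0], [-0.001, -0.0, -1.0]]
contact_force: [0.1, 0.1, -0.4]
gripper_width: 0.0245
grasp_force: 0.0
```

```bash
python3 -c "
from h import *
plan((-.162,0,.22))"
```

```text
t 2.18 chute [0.3679 0.1744] [0.3142 0.2569 0.223 ] F [ 0.1  0.1 -0.4]
turn [-0.0003  0.0009  0.0001]
(-0.162, 0, 0.22) [ 0.587 -0.23   0.22 ] shift [-0.2179 -0.6624  0.0044]
```

Emit:
step_arm(series=[[[0,0,0,-0.007,-0.02,0,0],[0,0,0,-0.02,-0.06,0,0],[0,0,0,-0.034,-0.103,0,0],[0,0,0,-0.048,-0.146,0,0],[0,0,0,-0.062,-0.189,0,0],[0,0,0,-0.076,-0.232,0,0],[0,0,0,-0.09,-0.275,0,0],[0,0,0,-0.104,-0.318,0,0],[0,0,0,-0.118,-0.361,0,0],[0,0,0,-0.132,-0.4,0,0]]])

```text
time: 3.02
eef_pos: [0.4784, -0.0365, 0.2228]
tcp_rot: [[-0.982, -0.19, 0.001], [-0.19, 0.982, -0.0], [-0.001, -0.0, -1.0]]
contact_force: [0.1, 0.4, 0.2]
gripper_width: 0.0005
grasp_force: 0.0
```

```bash
python3 -c "
from h import *
plan((-.162,0,.22))"
```

```text
t 3.02 chute [0.0486 0.0692] [ 0.4784 -0.0365  0.2228] F [0.1 0.4 0.2]
turn [-0.0002  0.0004 -0.0007]
(-0.162, 0, 0.22) [ 0.587 -0.23   0.22 ] shift [-0.0869 -0.2631  0.0037]
```

Emit:
step_arm(series=[[[0,0,0,-0.012,-0.036,0,0],[0,0,0,-0.026,-0.079,0,0],[0,0,0,-0.04,-0.122,0,0],[0,0,0,-0.054,-0.165,0,0],[0,0,0,-0.068,-0.208,0.01,0],[0,0,0,-0.08,-0.243,0.03,0],[0,0,0,-0.087,-0.263,0.06,0],[0,0,0,-0.087,-0.263,0.09,0],[0,0,0,-0.087,-0.263,0.11,0],[0,0,0,-0.087,-0.263,0.11,0]]])

```text
time: 3.85
eef_pos: [0.5844, -0.2272, 0.1291]
tcp_rot: [[-0.982, -0.19, -0.008], [-0.19, 0.982, 0.003], [0.007, 0.005, -1.0]]
contact_force: [0.7, 0.3, -0.2]
gripper_width: 0.0008
grasp_force: 0.0
```

Run:
```python
from h import *
plan((-.162,0,.03),(-.162,0,.0075))
f=ctrl.grab_frame("wrist");cv2.imwrite("pics/w1.png",f["color"])
p=np.load("p.npy");c,s=np.cos(p[2]),np.sin(p[2])
for n in("lens_c",):
  for d in ctrl.search_frame(n,f)[:2]: print(d["conf"],d["at"],np.array([[c,s],[-s,c]])@(np.array(d["at"])[:2]-p[:2]),proj(f,d["at"]))
```

```text
t 3.85 chute [-0.1589  0.0016] [ 0.5844 -0.2272  0.1291] F [ 0.7  0.3 -0.2]
turn [ 0.0031 -0.0043 -0.0007]
(-0.162, 0, 0.03) [ 0.587 -0.23   0.03 ] shift [-0.0028 -0.0045  0.1239]
(-0.162, 0, 0.0075) [ 0.587 -0.23   0.008] shift [-0.003  -0.0046  0.152 ]
0.79 [0.574, -0.178, 0.0165] [-0.10858881  0.00239583] [[336.69771067 206.48217376]]
0.74 [0.6538, -0.3252, 0.0117] [-0.26832263 -0.0478136 ] [[152.19971012 260.93238075]]
```

View pics/w1.png

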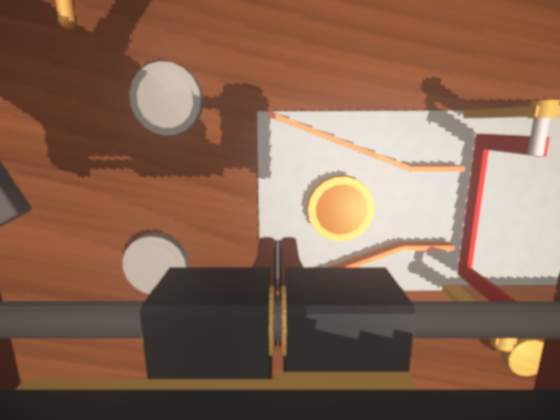

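The wrist view shows the lens at (341,209), centred between rails that meet the throat at v=168 and 247. The closed fingers are behind it at about (278,240). I'll descend behind the lens.

Emit:
step_arm(series=[[[0,0,0,-0.0005,0,0.005,0],[0,0,0,-0.0005,0,0.025,0],[0,0,0,-0.0005,0,0.05,0],[0,0,0,-0.0005,0,0.075,0],[0,0,0,-0.0005,0,0.095,0],[0,0,0,-0.0005,0,0.11,0],[0,0,0,-0.0005,0,0.12,0],[0,0,0,-0.0005,0,0.125,0],[0,0,0,-0.0005,0,0.125,0],[0,0,0,-0.0005,0,0.125,0]]])

```text
time: 4.78
eef_pos: [0.5872, -0.2277, 0.0358]
tcp_rot: [[-0.982, -0.191, 0.001], [-0.191, 0.982, -0.001], [-0.001, -0.001, -1.0]]
contact_force: [0.0, -0.3, 0.8]
gripper_width: 0.0007
grasp_force: 0.0
```

Run:
```python
from h import *
plan((-.162,0,.0075),(-.149,0,.0075))
f=ctrl.grab_frame("side")
cv2.imwrite("pics/s2.png",cv2.resize(f["color"][150:290,220:380],None,fx=4,fy=4))
```

```text
t 4.78 chute [-0.1599 -0.001 ] [ 0.5872 -0.2277  0.0358] F [ 0.  -0.3  0.8]
turn [-0.0006  0.0008 -0.0002]
(-0.162, 0, 0.0075) [ 0.587 -0.23   0.008] shift [ 0.0014 -0.0026  0.0353]
(-0.149, 0, 0.0075) [ 0.584 -0.217  0.008] shift [0.0014 0.0137 0.0353]
```

View pics/s2.png

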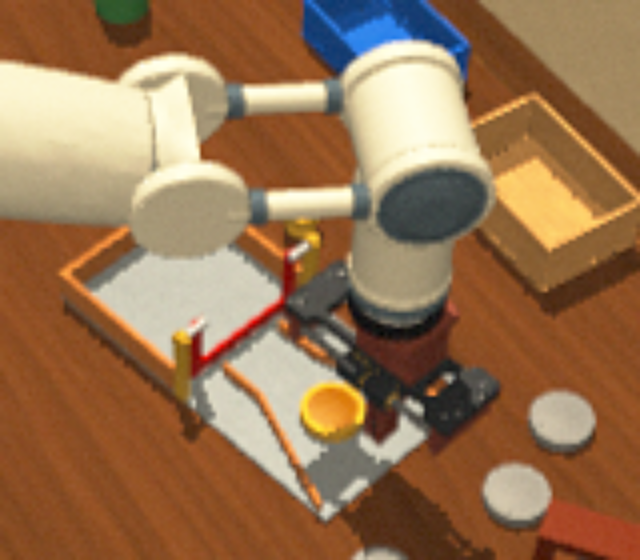

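The side view shows the closed fingers at crop (383,420), just behind the lens at (333,410). The shut flap is ahead. Next I lower the fingers and approach slowly.

Emit:
step_arm(series=[[[0,0,0,0.002,-0.001,0.006,0],[0,0,0,0.002,-0.002,0.014,0],[0,0,0,0.002,-0.002,0.022,0],[0,0,0,0.002,-0.002,0.029,0],[0,0,0,0.002,-0.002,0.033,0],[0,0,0,0.002,-0.002,0.034,0],[0,0,0,0.002,-0.001,0.034,0],[0,0,0,0.002,0.001,0.034,0],[0,0,0,0.002,0.003,0.034,0],[0,0,0,0.002,0.005,0.034,0]]])

```text
time: 5.67
eef_pos: [0.5845, -0.2238, 0.0079]
tcp_rot: [[-0.982, -0.191, 0.001], [-0.191, 0.982, -0.0], [-0.001, -0.0, -1.0]]
contact_force: [0.2, 1.1, 0.6]
gripper_width: 0.0007
grasp_force: 0.0
```

```bash
python3 -c "
from h import *
plan((-.05,0.0005,.008),(.035,0,.008))"
```

```text
t 5.67 chute [-0.1555  0.0008] [ 0.5845 -0.2238  0.0079] F [0.2 1.1 0.6]
turn [-0.0003  0.0004 -0.0002]
(-0.05, 0.0005, 0.008) [ 0.565 -0.12   0.008] shift [-0.0003  0.1319 -0.0002]
(0.035, 0, 0.008) [ 0.549 -0.037  0.008] shift [-9.000e-04  2.382e-01 -2.000e-04]
```

Emit:
step_arm(series=[[[0,0,0,0,0.002,0,0],[0,0,0,0,0.004,0,0],[0,0,0,0,0.006,0,0],[0,0,0,0,0.009,0,0],[0,0,0,0,0.012,0,0],[0,0,0,0,0.0155,0,0],[0,0,0,0,0.019,0,0],[0,0,0,0,0.0225,0,0],[0,0,0,0,0.026,0,0],[0,0,0,0,0.0295,0,0]]])

```text
time: 6.5
eef_pos: [0.5798, -0.2005, 0.0074]
tcp_rot: [[-0.982, -0.191, 0.0], [-0.191, 0.982, -0.0], [0.0, -0.0, -1.0]]
contact_force: [-1.0, -0.8, -0.7]
gripper_width: 0.0005
grasp_force: 0.3
```

Emit:
step_arm(series=[[[0,0,0,0,0.0035,0,0],[0,0,0,0,0.007,0,0],[0,0,0,0,0.0105,0,0],[0,0,0,0,0.014,0,0],[0,0,0,0,0.0175,0,0],[0,0,0,0,0.021,0,0],[0,0,0,0,0.0245,0,0],[0,0,0,0,0.028,0,0],[0,0,0,0,0.0315,0,0],[0,0,0,0,0.035,0,0]]])

```text
time: 7.33
eef_pos: [0.5744, -0.173, 0.0074]
tcp_rot: [[-0.982, -0.191, 0.0], [-0.191, 0.982, -0.0], [-0.0, -0.0, -1.0]]
contact_force: [-0.6, -0.5, -0.7]
gripper_width: 0.0001
grasp_force: 0.2
```

Run:
```python
from h import *
plan((.035,0,.008))
p=np.load("p.npy");c,s=np.cos(p[2]),np.sin(p[2])
for v in("side","wrist","top"):
  f=ctrl.grab_frame(v);cv2.imwrite(f"pics/a_{v}.png",f["color"])
  for d in ctrl.search_frame("lens_c",f): 
    q=np.array([[c,s],[-s,c]])@(np.array(d["at"])[:2]-p[:2])
    if q[0]>-.15: print(v,d["conf"],d["at"],q.round(4))
```

```text
t 7.33 chute [-0.1038  0.001 ] [ 0.5744 -0.173   0.0074] F [-0.6 -0.5 -0.7]
turn [-0.      0.     -0.0002]
(0.035, 0, 0.008) [ 0.549 -0.037  0.008] shift [-0.0012  0.1735 -0.0007]
side 0.54 [0.5627, -0.1351, 0.0185] [-0.0643  0.0053]
wrist 0.8 [0.5598, -0.1413, 0.0147] [-0.0699  0.0093]
```

View pics/a_wrist.png

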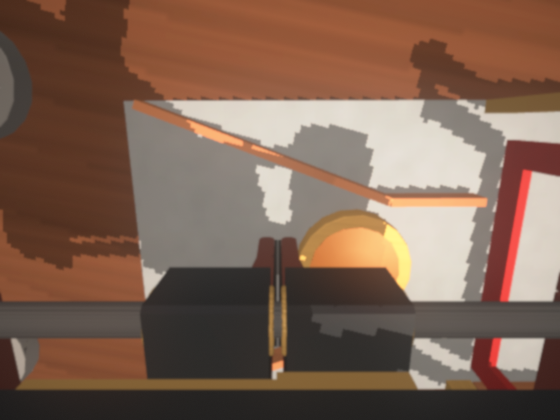

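The wrist view shows the lens just ahead of the fingers, with its upper edge at (355,211), right edge at (411,262) and left contact at about (299,255). The throat rail bend is at (389,203). I'll measure the lateral offset.

Run:
```python
from h import *
f=ctrl.grab_frame("wrist")
p=np.load("p.npy");c,s=np.cos(p[2]),np.sin(p[2])
hsv=cv2.cvtColor(f["color"],cv2.COLOR_BGR2HSV)
P=ray(f,[[355,211],[411,262],[389,205],[486,206]],.016)
print((np.c_[c*(P[:,0]-p[0])+s*(P[:,1]-p[1]),-s*(P[:,0]-p[0])+c*(P[:,1]-p[1])]).round(4))
m=cv2.inRange(hsv[205:266,295:420],(8,140,120),(32,255,255))
pts=[]
for col in range(310-295,412-295):
    r=np.flatnonzero(m[:,col])
    if len(r): pts.append([col+295,r[0]+205])
P=ray(f,np.array(pts,float),.016);q=np.c_[c*(P[:,0]-p[0])+s*(P[:,1]-p[1]),-s*(P[:,0]-p[0])+c*(P[:,1]-p[1])]
from scipy.optimize import least_squares
r=least_squares(lambda o:np.hypot(*(q-o).T)-.028,[-.062,.0],loss="soft_l1",f_scale=.001);print(r.x,np.abs(r.fun).mean(),len(q))
```

```text
[[-0.0676  0.0295]
 [-0.0388  0.0037]
 [-0.0519  0.0323]
 [-0.0065  0.0319]]
[-0.06836192  0.00025984] 0.0003364771359578309 77
```

Lens centre is at chute (-0.068, 0.000), so it is well centred and being pushed. Continuing.

Emit:
step_arm(series=[[[0,0,0,0,0.002,0,0],[0,0,0,0,0.0045,0,0],[0,0,0,0,0.0075,0,0],[0,0,0,0,0.011,0,0],[0,0,0,0,0.0145,0,0],[0,0,0,0,0.018,0,0],[0,0,0,0,0.0215,0,0],[0,0,0,0,0.025,0,0],[0,0,0,0,0.0285,0,0],[0,0,0,0,0.032,0,0]]])

```text
time: 8.52
eef_pos: [0.5695, -0.1478, 0.0074]
tcp_rot: [[-0.982, -0.191, -0.0], [-0.191, 0.982, 0.0], [0.0, 0.0, -1.0]]
contact_force: [-0.1, -0.7, -0.3]
gripper_width: 0.0004
grasp_force: 0.3
```

Emit:
step_arm(series=[[[0,0,0,0,0.0035,0,0],[0,0,0,0,0.007,0,0],[0,0,0,0,0.0105,0,0],[0,0,0,0,0.014,0,0],[0,0,0,0,0.0175,0,0],[0,0,0,0,0.021,0,0],[0,0,0,0,0.0245,0,0],[0,0,0,0,0.028,0,0],[0,0,0,0,0.0315,0,0],[0,0,0,0,0.035,0,0]]])

```text
time: 9.35
eef_pos: [0.5642, -0.1204, 0.0075]
tcp_rot: [[-0.982, -0.191, 0.0], [-0.191, 0.982, -0.0], [-0.0, -0.0, -1.0]]
contact_force: [0.3, -0.5, -0.8]
gripper_width: 0.0002
grasp_force: 0.3
```

Emit:
step_arm(series=[[[0,0,0,0,0.0035,0,0],[0,0,0,0,0.007,0,0],[0,0,0,0,0.0105,0,0],[0,0,0,0,0.014,0,0],[0,0,0,0,0.0175,0,0],[0,0,0,0,0.021,0,0],[0,0,0,0,0.0245,0,0],[0,0,0,0,0.028,0,0],[0,0,0,0,0.0315,0,0],[0,0,0,0,0.035,0,0]]])

```text
time: 10.18
eef_pos: [0.5589, -0.0929, 0.0074]
tcp_rot: [[-0.982, -0.191, 0.0], [-0.191, 0.982, -0.0], [-0.0, -0.0, -1.0]]
contact_force: [0.3, -0.2, 0.6]
gripper_width: -0.0001
grasp_force: 0.4
```

Run:
```python
from h import *
plan((.038,0,.0075))
a=ctrl.grab_frame("wrist")["color"][:300];b=cv2.resize(ctrl.grab_frame("side")["color"][170:270,210:350],(560,400))
cv2.imwrite("pics/b.png",cv2.resize(np.vstack([a,b]),None,fx=.85,fy=.85))
```

```text
t 10.18 chute [-0.0221  0.001 ] [ 0.5589 -0.0929  0.0074] F [ 0.3 -0.2  0.6]
turn [-0.      0.     -0.0002]
(0.038, 0, 0.0075) [ 0.548 -0.034  0.008] shift [-0.0012  0.0752 -0.0001]
```

View pics/b.png

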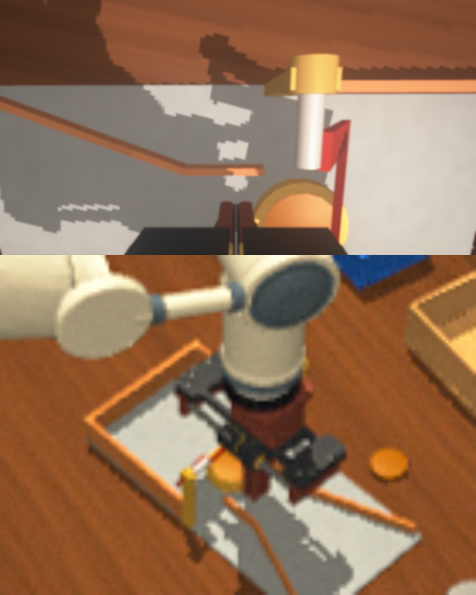

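The flap is opening ahead of the lens: its arm is tilted at wrist-panel (338,170), and the lens is at (300,215) ahead of the fingers. Finishing the push with a soft stop.

Emit:
step_arm(series=[[[0,0,0,0,0.002,0,0],[0,0,0,0,0.0045,0,0],[0,0,0,0,0.0075,0,0],[0,0,0,0,0.011,0,0],[0,0,0,0,0.0145,0,0],[0,0,0,0,0.018,0,0],[0,0,0,0,0.0215,0,0],[0,0,0,0,0.025,0,0],[0,0,0,0,0.0285,0,0],[0,0,0,0,0.032,0,0]]])

```text
time: 11.12
eef_pos: [0.554, -0.0677, 0.0074]
tcp_rot: [[-0.982, -0.191, 0.0], [-0.191, 0.982, 0.0], [-0.0, 0.0, -1.0]]
contact_force: [-0.8, -1.2, 0.2]
gripper_width: 0.0006
grasp_force: 0.4
```

Emit:
step_arm(series=[[[0,0,0,0,0.0035,0,0],[0,0,0,0,0.007,0,0],[0,0,0,0,0.0105,0,0],[0,0,0,0,0.014,0,0],[0,0,0,0,0.0175,0,0],[0,0,0,0,0.021,0,0],[0,0,0,0,0.0245,0,0],[0,0,0,0,0.028,0,0],[0,0,0,0,0.031,0,0],[0,0,0,0,0.033,0,0]]])

```text
time: 11.95
eef_pos: [0.5493, -0.0423, 0.008]
tcp_rot: [[-0.982, -0.191, 0.001], [-0.191, 0.982, -0.001], [-0.001, -0.001, -1.0]]
contact_force: [0.4, -3.6, 4.1]
gripper_width: 0.0004
grasp_force: 2.3
```

Run:
```python
from h import *
plan((.038,0,.0075),(.042,0,.0075))
p=np.load("p.npy");c,s=np.cos(p[2]),np.sin(p[2])
for v in("side","wrist","top"):
  f=ctrl.grab_frame(v);cv2.imwrite(f"pics/c_{v}.png",f["color"])
  for d in ctrl.search_frame("lens_c",f): 
    q=np.array([[c,s],[-s,c]])@(np.array(d["at"])[:2]-p[:2])
    if q[0]>-.15: print(v,d["conf"],d["at"],q.round(4))
```

```text
t 11.95 chute [0.0293 0.0007] [ 0.5493 -0.0423  0.008 ] F [ 0.4 -3.6  4.1]
turn [-0.0008  0.0006 -0.0003]
(0.038, 0, 0.0075) [ 0.548 -0.034  0.008] shift [-0.0009  0.0109  0.0006]
(0.042, 0, 0.0075) [ 0.548 -0.03   0.008] shift [-0.0009  0.0159  0.0006]
side 0.39 [0.5354, 0.0015, 0.0208] [0.075 0.006]
wrist 0.81 [0.5328, -0.0065, 0.0171] [0.0676 0.0101]
top 0.67 [0.5523, -0.004, 0.0145] [ 0.0664 -0.0095]
```

View pics/c_wrist.png

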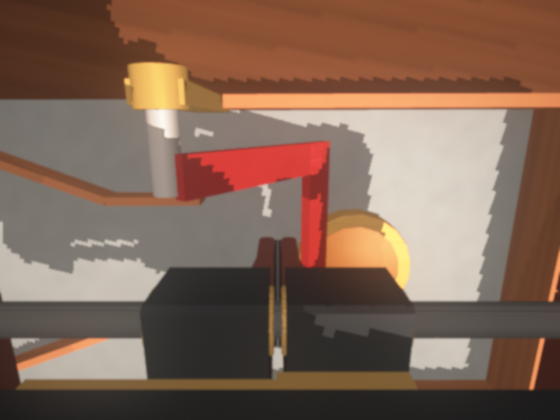

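The flap is held open on the fingers, with its bar at (315,200). The lens is beyond it with its right edge at (411,262), so its trailing edge is at about x=+38 mm. I'll push 8 mm further for margin.

Emit:
step_arm(series=[[[0,0,0,0,0.001,0,0],[0,0,0,0,0.002,0,0],[0,0,0,0,0.0035,0,0],[0,0,0,0,0.005,0,0],[0,0,0,0,0.0065,0,0],[0,0,0,0,0.008,0,0],[0,0,0,0,0.0095,0,0],[0,0,0,0,0.0105,0,0],[0,0,0,0,0.011,0,0],[0,0,0,0,0.011,0,0]]])

```text
time: 13.08
eef_pos: [0.5489, -0.0385, 0.0111]
tcp_rot: [[-0.982, -0.188, 0.005], [-0.188, 0.982, -0.009], [-0.003, -0.01, -1.0]]
contact_force: [-2.7, -18.5, 16.0]
gripper_width: 0.0007
grasp_force: 9.9
```

Run:
```python
from h import *
plan((-.04,0,.0075))
p=np.load("p.npy");c,s=np.cos(p[2]),np.sin(p[2])
f=ctrl.grab_frame("wrist");cv2.imwrite("pics/d_wrist.png",f["color"])
hsv=cv2.cvtColor(f["color"],cv2.COLOR_BGR2HSV)
m=cv2.inRange(hsv[195:266,330:425],(10,140,110),(32,255,255));pts=[]
for col in range(m.shape[1]):
    r=np.flatnonzero(m[:,col])
    if len(r): pts.append([col+330,r[0]+195])
P=ray(f,np.array(pts,float),.016);q=np.c_[c*(P[:,0]-p[0])+s*(P[:,1]-p[1]),-s*(P[:,0]-p[0])+c*(P[:,1]-p[1])]
from scipy.optimize import least_squares
r=least_squares(lambda o:np.hypot(*(q-o).T)-.028,[.075,.0],loss="soft_l1",f_scale=.001);print(r.x,np.abs(r.fun).mean(),len(q))
```

```text
t 13.08 chute [0.0332 0.0003] [ 0.5489 -0.0385  0.0111] F [ -2.7 -18.5  16. ]
turn [-0.0061  0.0018 -0.0017]
(-0.04, 0, 0.0075) [ 0.563 -0.11   0.008] shift [-0.0006 -0.0914  0.0054]
[0.06337778 0.00107004] 0.0008817768503900393 65
```

Contact force has risen to 18 N back and 16 N up, which I didn't expect, so something is resisting. I'll use the last picture to find out what before going on.

Run:
```python
from h import *
w=ctrl.grab_frame("wrist")["color"][60:300,120:480]
s=ctrl.grab_frame("side")["color"][185:265,215:315];t=ctrl.grab_frame("top")["color"][150:270,230:390]
A=cv2.resize(w,(480,320),interpolation=cv2.INTER_CUBIC);B=cv2.resize(t,(373,280),interpolation=cv2.INTER_CUBIC);C=cv2.resize(s,(320,256),interpolation=cv2.INTER_CUBIC)
o=np.zeros((600,800,3),np.uint8);o[:320,:480]=A;o[320:600,:373]=B;o[:256,480:]=C
c=cv2.imread("pics/c_wrist.png")[60:300,120:480];o[320:600,380:800]=cv2.resize(c,(420,280))
cv2.imwrite("pics/e.png",o)
```

```text
(no output)
```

View pics/e.png

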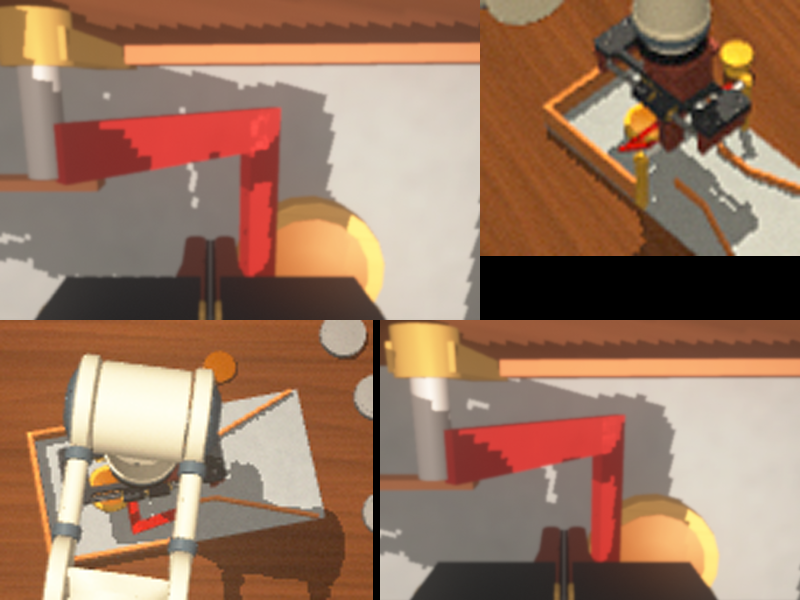

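The picture shows the flap bar riding high on the fingers and wedging under the dark knuckle block at panel (260,250). That explains the upward and backward force. The lens is still flat ahead of it, with its right edge at (383,270). I'll ease back and lean the tool about 12° so the fingertips lead and the knuckles clear the bar, then finish the push.

Emit:
step_arm(series=[[[0,0,0,0,-0.002,0,0],[0,0,0,0,-0.005,0,0],[-0.015,0,0,0,-0.008,0,0],[-0.035,0,0,0,-0.01,0,0],[-0.055,0,0,0,-0.01,-0.0005,0],[-0.075,0,0,0,-0.01,-0.001,0],[-0.095,0,0,0,-0.01,-0.001,0],[-0.115,0,0,0,-0.01,-0.001,0],[-0.133,0,0,0,-0.01,-0.001,0],[-0.133,0,0,0,-0.01,-0.001,0]]])

```text
time: 14.12
eef_pos: [0.5482, -0.0415, 0.0071]
tcp_rot: [[-0.982, -0.185, -0.042], [-0.19, 0.96, 0.206], [0.002, 0.21, -0.978]]
contact_force: [0.1, -0.3, -0.1]
gripper_width: 0.0006
grasp_force: 0.1
```

Run:
```python
from h import *
plan((.03,0,.0085),(.04,0,.0085),(.043,0,.0085))
print(np.array(ctrl.sense()["tcp_rot"]).round(3).tolist())
p=np.load("p.npy");c,s=np.cos(p[2]),np.sin(p[2])
for v in("side","wrist","top"):
  f=ctrl.grab_frame(v)
  for d in ctrl.search_frame("lens_c",f): 
    q=np.array([[c,s],[-s,c]])@(np.array(d["at"])[:2]-p[:2])
    if q[0]>-.15: print(v,d["conf"],d["at"],q.round(4))
```

```text
t 14.12 chute [0.0304 0.0017] [ 0.5482 -0.0415  0.0071] F [ 0.1 -0.3 -0.1]
turn [ 0.135  -0.0011 -0.001 ]
(0.03, 0, 0.0085) [ 0.55  -0.042  0.008] shift [-0.0021 -0.0001 -0.0018]
(0.04, 0, 0.0085) [ 0.548 -0.032  0.008] shift [-0.002   0.0122  0.0008]
(0.043, 0, 0.0085) [ 0.547 -0.029  0.008] shift [-0.002   0.0158  0.0016]
[[-0.982, -0.185, -0.042], [-0.19, 0.96, 0.206], [0.002, 0.21, -0.978]]
side 0.65 [0.5344, -0.0008, 0.021] [0.0729 0.0074]
wrist 0.81 [0.5332, -0.0077, 0.0183] [0.0664 0.0099]
top 0.63 [0.5287, -0.0147, 0.0165] [0.0604 0.0157]
```

Emit:
step_arm(series=[[[0,0,0,0,0,-0.001,0],[0,0,0,0,0.0015,-0.0012,0],[0,0,0,0,0.0035,-0.001,0],[0,0,0,0,0.006,-0.0005,0],[0,0,0,0,0.0085,0,0],[0,0,0,0,0.011,0.0005,0],[0,0,0,0,0.0135,0.001,0],[0,0,0,0,0.0155,0.0015,0],[0,0,0,0,0.017,0.0018,0],[0,0,0,0,0.017,0.0018,0]]])

```text
time: 15.25
eef_pos: [0.5465, -0.0282, 0.01]
tcp_rot: [[-0.982, -0.187, -0.039], [-0.191, 0.96, 0.203], [-0.001, 0.207, -0.978]]
contact_force: [1.3, -3.3, 3.1]
gripper_width: 0.0007
grasp_force: 1.9
```

```bash
cat > lens.py <<'E'
from h import *
def look():
  p=np.load("p.npy");c,s=np.cos(p[2]),np.sin(p[2])
  for v in("side","wrist","top"):
    f=ctrl.grab_frame(v);cv2.imwrite(f"pics/z_{v}.png",f["color"])
    for n in("lens_c","flap_bar"):
     for d in ctrl.search_frame(n,f): 
      q=np.array([[c,s],[-s,c]])@(np.array(d["at"])[:2]-p[:2])
      if q[0]>-.15 and d["conf"]>.3: print(v,n,d["conf"],d["at"],q.round(4))
E
python3 -c "
from lens import *
plan((.048,.001,.009),(.03,.001,.010),(-.05,0.001,.010));look()"
```

```text
t 15.25 chute [0.0437 0.0007] [ 0.5465 -0.0282  0.01  ] F [ 1.3 -3.3  3.1]
turn [ 0.1324  0.0005 -0.0002]
(0.048, 0.001, 0.009) [ 0.545 -0.024  0.009] shift [0.0003 0.005  0.0024]
(0.03, 0.001, 0.01) [ 0.549 -0.042  0.01 ] shift [ 0.0003 -0.0168 -0.0035]
(-0.05, 0.001, 0.01) [ 0.564 -0.12   0.01 ] shift [ 0.0003 -0.1146 -0.0241]
side flap_bar 0.45 [0.5074, -0.056, 0.071] [0.0239 0.0445]
wrist lens_c 0.92 [0.5296, 0.0069, 0.0167] [0.0814 0.0107]
wrist flap_bar 0.76 [0.4961, -0.0629, 0.0709] [0.0193 0.0569]
top lens_c 0.6 [0.6149, 0.5081, 0.0378] [ 0.5571 -0.1688]
top lens_c 0.52 [0.5262, -0.0001, 0.0153] [0.0752 0.0153]
top flap_bar 0.54 [0.504, -0.0428, 0.0589] [0.0375 0.0453]
```

The lens is now at about x=+80 mm with its trailing edge at about +52 mm, which clears the flap's swing. Withdrawing straight back.

Emit:
step_arm(series=[[[0,0,0,0,-0.002,-0.0004,0],[0,0,0,0,-0.005,-0.001,0],[0,0,0,0,-0.009,-0.0019,0],[0,0,0,0,-0.013,-0.0027,0],[0,0,0,0,-0.017,-0.0036,0],[0,0,0,0,-0.021,-0.0044,0],[0,0,0,0,-0.025,-0.0053,0],[0,0,0,0,-0.029,-0.0061,0],[0,0,0,0,-0.033,-0.0069,0],[0,0,0,0,-0.037,-0.0078,0]]])

```text
time: 16.53
eef_pos: [0.5521, -0.058, 0.0096]
tcp_rot: [[-0.982, -0.186, -0.039], [-0.191, 0.96, 0.204], [-0.0, 0.207, -0.978]]
contact_force: [0.2, -0.5, -0.4]
gripper_width: -0.0
grasp_force: 0.1
```

Emit:
step_arm(series=[[[0,0,0,0,-0.004,-0.0008,0],[0,0,0,0,-0.008,-0.0017,0],[0,0,0,0,-0.012,-0.0025,0],[0,0,0,0,-0.016,-0.0034,0],[0,0,0,0,-0.02,-0.0042,0],[0,0,0,0,-0.024,-0.005,0],[0,0,0,0,-0.028,-0.0059,0],[0,0,0,0,-0.032,-0.0067,0],[0,0,0,0,-0.036,-0.0076,0],[0,0,0,0,-0.04,-0.0084,0]]])

```text
time: 17.37
eef_pos: [0.5583, -0.0901, 0.0095]
tcp_rot: [[-0.982, -0.187, -0.04], [-0.191, 0.96, 0.204], [-0.0, 0.207, -0.978]]
contact_force: [0.9, -0.2, -0.2]
gripper_width: 0.0004
grasp_force: 0.0
```

Emit:
step_arm(series=[[[0,0,0,0,-0.005,-0.001,0],[0,0,0,0,-0.01,-0.0021,0],[0,0,0,0,-0.016,-0.0034,0],[0,0,0,0,-0.022,-0.0046,0],[0,0,0,0,-0.028,-0.0059,0],[0,0,0,0,-0.034,-0.0071,0],[0,0,0,0,-0.04,-0.0084,0],[0,0,0,0,-0.045,-0.0095,0],[0,0,0,0,-0.048,-0.01,0],[0,0,0,0,-0.048,-0.01,0]]])

```text
time: 18.2
eef_pos: [0.5658, -0.1288, 0.0093]
tcp_rot: [[-0.982, -0.186, -0.04], [-0.19, 0.96, 0.203], [0.0, 0.207, -0.978]]
contact_force: [-0.4, 0.8, 0.1]
gripper_width: 0.0008
grasp_force: 0.0
```

```bash
python3 -c "
from lens import *
plan((-.12,0,.01),(-.12,0,.15));look()"
```

```text
t 18.2 chute [-0.0588  0.0011] [ 0.5658 -0.1288  0.0093] F [-0.4  0.8  0.1]
turn [ 0.1329 -0.     -0.0005]
(-0.12, 0, 0.01) [ 0.579 -0.189  0.01 ] shift [-0.0014 -0.0747 -0.0167]
(-0.12, 0, 0.15) [ 0.579 -0.189  0.15 ] shift [-0.0014 -0.0384 -0.1879]
side lens_c 0.55 [0.5407, 0.004, 0.0215] [0.0764 0.0003]
side flap_bar 0.61 [0.5215, -0.074, 0.0194] [0.0035 0.0341]
wrist lens_c 0.88 [0.542, -0.0032, 0.0171] [0.0691 0.0004]
wrist flap_bar 0.83 [0.5041, -0.0733, 0.0491] [0.0075 0.051 ]
top lens_c 0.85 [0.5421, 0.0068, 0.0185] [ 0.0789 -0.0016]
top flap_bar 0.64 [0.5569, -0.0694, 0.0393] [ 0.0013 -0.0016]
```

Emit:
step_arm(series=[[[0,0,0,0,-0.008,-0.0017,0],[0,0,0,0,-0.02,-0.005,0],[0,0,0,0,-0.035,-0.015,0],[0,0,0,0,-0.045,-0.035,0],[0,0,0,0,-0.045,-0.065,0],[0,0,0,0,-0.042,-0.1,0],[0,0,0,0,-0.04,-0.135,0],[0,0,0,0,-0.038,-0.165,0],[0,0,0,0,-0.038,-0.185,0],[0,0,0,0,-0.038,-0.188,0]]])

```text
time: 19.48
eef_pos: [0.5788, -0.1902, 0.1547]
tcp_rot: [[-0.982, -0.187, -0.033], [-0.19, 0.961, 0.2], [-0.005, 0.203, -0.979]]
contact_force: [0.2, 0.1, 1.4]
gripper_width: 0.0001
grasp_force: 0.0
```

Run:
```python
from lens import *
from scipy.optimize import least_squares
plan();look()
p=np.load("p.npy");c,s=np.cos(p[2]),np.sin(p[2])
# lens fit in top/side views: amber blob in tray, and red bar pixels vs. predicted shut bar
for v in("top","side","wrist"):
    f=ctrl.grab_frame(v);h=cv2.cvtColor(f["color"],cv2.COLOR_BGR2HSV)
    def W(x,y,z): return [p[0]+c*x-s*y,p[1]+s*x+c*y,z]
    poly=proj(f,[W(.012,-.07,.005),W(.012,.07,.005),W(.143,.07,.005),W(.143,-.07,.005)]).astype(np.int32)
    k=np.zeros(h.shape[:2],np.uint8);cv2.fillPoly(k,[poly],255)
    m=cv2.inRange(h,(8,140,120),(32,255,255))&k
    n,_,st,ce=cv2.connectedComponentsWithStats(m)
    if n>1:
        i=1+np.argmax(st[1:,4]);P=ray(f,ce[i],.014)[0]-np.r_[p[:2],0];print(v,"lens blob",st[i],"chute",round(c*P[0]+s*P[1],4),round(-s*P[0]+c*P[1],4))
    r=cv2.inRange(h,(0,170,90),(4,255,255))|cv2.inRange(h,(175,170,90),(180,255,255))
    k[:]=0;a=proj(f,[W(0,0,.04)])[0];cv2.circle(k,tuple(int(t) for t in a),90 if v=="wrist" else 32,255,-1);ys,xs=np.nonzero(r&k)
    if len(xs):
        out=[]
        for th in np.arange(0,.7,.05):
            # flap face: arms and bar sampled at angle th
            S=[(5,y,zz) for y in np.linspace(-60,60,61) for zz in np.linspace(9,21,6)]+[(5,q,zz) for q in(-56,56) for zz in np.linspace(20,70,20)]
            S=np.array(S)/1e3;X=S[:,0];Z=S[:,2]-.08
            Q=[W(X[j]*np.cos(th)-Z[j]*np.sin(th),S[j,1],.08+Z[j]*np.cos(th)+X[j]*np.sin(th)) for j in range(len(S))]
            u=proj(f,Q);from scipy.spatial import cKDTree
            R=np.c_[xs,ys];out.append(round(float(cKDTree(u).query(R)[0].mean()+cKDTree(R).query(u)[0].mean()),2))
        print(v,"flap err by angle 0..0.65",len(xs),out)
```

```text
t 19.48 chute [-0.1214  0.    ] [ 0.5788 -0.1902  0.1547] F [0.2 0.1 1.4]
turn [ 0.1302  0.0035 -0.0005]
side lens_c 0.75 [0.5412, 0.004, 0.0179] [ 0.0763 -0.0002]
side flap_bar 0.46 [0.5633, -0.0682, 0.0202] [ 0.0012 -0.0081]
wrist lens_c 0.6 [0.5407, 0.0031, 0.0187] [0.0755 0.0005]
wrist flap_bar 0.73 [0.5446, -0.0666, 0.0248] [0.0064 0.01  ]
top lens_c 0.78 [0.5434, 0.0071, 0.0165] [ 0.0789 -0.0029]
top lens_c 0.56 [0.6949, -0.1355, 0.0104] [-0.09   -0.1244]
top flap_bar 0.62 [0.5424, 0.0094, 0.0168] [ 0.0814 -0.0024]
top flap_bar 0.42 [0.5574, -0.0687, 0.0448] [ 0.0019 -0.0022]
top lens blob [264 213  20  20 312] chute 0.0799 -0.0001
top flap err by angle 0..0.65 70 [0.76, 1.68, 3.48, 5.28, 7.05, 8.77, 10.43, 12.02, 13.53, 14.99, 16.36, 17.67, 18.9, 20.06]
side lens blob [258 216  16  14 162] chute 0.0795 0.0002
side flap err by angle 0..0.65 95 [0.98, 0.78, 1.26, 2.35, 3.66, 5.0, 6.35, 7.7, 9.11, 10.64, 12.2, 13.61, 14.85, 16.01]
wrist lens blob [ 431  172   33   43 1067] chute 0.0862 0.0002
wrist flap err by angle 0..0.65 38 [17.38, 16.42, 17.18, 21.11, 25.63, 30.45, 35.51, 40.75, 46.06, 51.33, 56.51, 61.68, 66.9, 71.88]
```

The lens is flat at chute (+80, 0) mm. The flap angle fits about 0, so it is shut, and the arm is clear. Handing in.

```bash
python3 -c "
from plant import ctrl
print(ctrl.close_job())"
```

```text
the job is handed in; nothing more can be done
None
```

The lens lies flat in the tray at about chute x = +80 mm (trailing edge about +52 mm), the flap measures shut behind it and the arm is clear; near the end of the push the flap bar wedged under the gripper (about 25 N total), so I eased back, leaned the fingers 12° and finished, then handed the job in at about 20 s (no verdict returned).

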